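Slide a test tile out over the end of the tile warmer

TASK

The white test tile on the black top of the tile warmer is ready to be taken away. With the fingertips, push it back flush against the metal rail at the rear, so that the next tile has room in front, and along the rail to the left until the whole of its blue end band, and not much more, sticks out past the left end of the top, where the next person can get hold of its edge. Only slide it on the warmer, without picking it up or tipping it, and leave everything else standing where it is.

Things in the scene. Friction and masses are not known exactly. Their poses are not given: they have to be found in the camera images.
- warmer: Tile warmer, fixed: low grey-white box with a flat black top 200 mm deep (x) by 380 mm long (y), 80 mm above the bench. Origin on the bench under its centre; x points to the rear (away from the robot), y to the left end. Aluminium rail along the whole rear: front face at x = +92 mm, 5 mm thick, 14 mm above the top. No lip at the ends (y = +190, -190 mm) or the front (x = -100 mm).
- open_end (a point): Point on the warmer's top surface at its left end, at the foot of the rail's front face (x +92, y +190, z 80 mm in the warmer's frame); axes as the warmer's.
- tile: Loose white porcelain tile with twelve wells on top, 90 mm wide (x), 140 mm long (y), 8 mm thick, 0.15 to 0.3 kg; slides when pushed with a few N. The last 30 mm at its +y end are a blue band. Origin at the centre of its underside. Starts flat on the warmer, clear of the rail, askew by up to 10 degrees, the band towards the left end.
- band_edge (a point): Middle of the tile's blue (+y) end face, half-way up its thickness: 70 mm along y and 4 mm up from the tile's origin; axes as the tile's.
- tile_back (a point): Middle of the tile's long rear edge face (the one nearer the rail), half-way up its thickness: 45 mm along x and 4 mm up from the tile's origin; axes as the tile's.
- dropper_red: Loose. Leave alone. Origin at the centre of its underside. White dropper bottle with a red cap, 23 mm wide, 56 mm tall, standing on the warmer's black top near its right front corner.
- dropper_blue: Loose. Leave alone. Origin at the centre of its underside. White dropper bottle with a blue cap, 23 mm wide, 56 mm tall, on the bench to the right.
- dropper_yellow: Loose. Leave alone. Origin at the centre of its underside. White dropper bottle with a yellow cap, 23 mm wide, 56 mm tall, on the bench to the right.
- tube_rack: Loose. Leave alone. Origin at the centre of its underside. White rack with red-capped blood tubes, 62 x 160 mm, 98 mm tall, on the bench to the left.
- well_plate: Loose. Leave alone. Origin at the centre of its underside. White well plate 90 x 132 mm, 40 mm tall, on the bench to the left.
Mind the look-alikes: they are no part of the job. There is more than one size of the tile; the job needs the smaller.

How it is judged:
By the outcome, as a careful person would: the job done as asked, in the order asked, and still so for the second after the job is handed in, with the robot touching nothing.
It also fails if it takes over 48 s, if anything falls off the work surface, if the arm or the gripper's body presses on something with over 40 N, if the wrist force passes 120 N, or if a joint passes its speed limit or range.

ROBOT

A 6-joint arm with a two-finger parallel gripper is mounted at the origin on the work surface. World frame = base frame: x ahead of the robot, y to its left, z up, the work surface at z = 0. Lengths are in m, angles in rad, forces in N, time in s.
With the tool pointing down it reaches from about 0.35 to 0.975 m from the base axis. Payload 7.1 kg.
Tool frame: the origin (TCP) lies midway between the tips of the shut fingers; the grasp point (between the pads) lies 19 mm behind it (hold_point_z is the distance from the TCP to the grasp point, in m); z points along the fingers, y is the direction in which the jaws open and shut (so a half turn about z gives the same grasp; the last joint's range is limited). The gripper opens to 88 mm and grips with 3 to 60 N. Pads are 20 mm wide; open, the fingers measure 115 mm over their backs; the gripper's body (75 mm by 178 mm) begins 61 mm behind the grasp point.
Start: joints at [1.25, 0.423, 1.63, -0, 1.089, -0.019], TCP at [0.186, 0.597, 0.223] pointing down, gripper open.
Joint ranges: [-3, 3], [-0.9, 2.11], [0.09, 2.58], [-1.31, 4.45], [0.11, 2.69], [-2.54, 2.54]. Speed limits (rad/s): [2.39, 2.39, 3.01, 3.14, 3.14, 3.14].

INTERFACE

Orientations are given as a rotation vector (axis times angle).
In Python, from rig import * gives the robot as it stands. The module is installed in compiled form; this text tells all that it offers.
- The arm moves only by the tool jog_arm, never from a script. Its argument "rows" is a list of rows, each an object with "translation": the shift along the world's x, y, z in m, a list of three; "spin": the turn about the world's z in degrees; "gripper": the closure in counts, from 0 (fully open) to 255 (shut). A call has 1 to 10 rows; each row shifts and turns the commanded pose from where the row before left it; what a row does not reach is not made up. A row lasts 1/8 s, in which the tool goes at most 62.5 mm and 10.7 degrees, less where a joint would pass 70% of its speed; a pose out of reach is approached as far as the arm can. A call with a gripper value outside its range is refused whole. The fingers move at their own pace and stop on an object; "force" is the grip in N (left out, the last holds). Time passes only in rows, so rows that do not move let the fingers close. It gives the time, the measured TCP pose, the force and the opening at its end, in the units of the state.
- get_state(): the state, without advancing time (a new reading comes with each control period).
- capture(name): name is "side" or "top" or "wrist"; returns the picture (384x512x3 uint8, red, green, blue); there is no depth.
- camera_params(name): a dict with "fx", "fy", "cx", "cy" (pixels), "T" (4x4, takes a point from camera to world coordinates); the wrist camera has in their place "hand_eye" (4x4, takes a point from camera to tool coordinates, whose origin is the TCP and whose axes are the flange's). Camera axes: x right, y down, z forward; pixel columns grow to the right and rows downward; lengths in m; the calibration is good to about 2 mm. A picture is of the moment at which its call begins: read the wrist's pose just before it. camera_params takes no time and is no camera call.
- hand_in(): hands the job in, once; it reports no verdict.
The state is a dict: "time": time; "q": joint angles; "qvel": joint speeds; "effort": joint torques, N m; "tool_pos": TCP position; "eef_rot": TCP orientation; "ft_force": force on the tool from outside, world axes, zero at the start; "ft_torque": the same for the moment, N m; "finger_gap": finger opening in m.
Only numpy, scipy, OpenCV 4.12 (cv2) and the standard library are available. Lean on these libraries where they do the work, as an engineer would, in place of code of your own. Each camera call takes 0.05 s, during which the arm holds its last target.

## Working session

There is one attempt and no reset: what is moved stays moved. The work goes in short steps, Python scripts to look and compute and a tool call to move; the robot and the scene stay as the last step left them, time stands still between calls to the robot, and variables do not carry over. Pictures are saved under pics/ and viewed, and the job is handed in when it is done.

Besides the shell and the picture viewer there is one more tool, called after "Call:" by a JSON object that holds its "method" and its "body", one argument or row to a line. jog_arm: Moves the arm, as the interface text tells. Its arguments: {"type":"object","properties":{"rows":{"type":"array"},"force":{"type":"number"}},"required":["rows"]}

```bash
mkdir -p pics
python3 - <<'E'
from rig import *
import cv2
s=get_state();print({k:(v if not hasattr(v,'round') else v) for k,v in s.items()})
for n in("top","side","wrist"):
    cv2.imwrite(f"pics/{n}0.png",capture(n)[:,:,::-1]); print(n,camera_params(n))
E
```

```text
{'time': 0.0, 'q': array([ 1.25000104e+00,  4.23845646e-01,  1.63067754e+00,  1.19620278e-06,
        1.08859471e+00, -1.89613120e-02]), 'qvel': array([-6.78388591e-04, -1.02921186e-04,  6.77030590e-04,  1.16128428e-04,
        5.66047062e-04, -4.25674545e-05]), 'effort': array([ 1.57900737e-03, -5.44625902e+01, -2.73673171e+01,  6.45114155e-02,
        2.27497896e-02, -9.62155173e-05]), 'tool_pos': array([0.18557317, 0.59623763, 0.22190359]), 'eef_rot': array([-4.72283803e-01, -3.10562718e+00,  2.36088496e-03]), 'ft_force': array([0.17158271, 0.71572886, 0.2443547 ]), 'ft_torque': array([ 0.05780313, -0.00408681,  0.00560402]), 'finger_gap': 0.0875380038266232}
top {'fx': 365.6420385621364, 'fy': 365.6420385621364, 'cx': 251.066322543954, 'cy': 194.09407962631906, 'T': array([[-0.0076702 , -0.96994098,  0.24321937,  0.15594829],
       [-0.99996148,  0.00640169, -0.00600547,  0.04709837],
       [ 0.00426794, -0.24325607, -0.96995272,  1.19764645],
       [ 0.        ,  0.        ,  0.        ,  1.        ]])}
side {'fx': 350.73033126559403, 'fy': 350.73033126559403, 'cx': 250.7291885066165, 'cy': 189.67183445433616, 'T': array([[ 0.98615576, -0.11847325,  0.11602116,  0.28637646],
       [-0.1653497 , -0.64981417,  0.74189017, -0.73992552],
       [-0.01250195, -0.75080333, -0.6604075 ,  0.76578411],
       [ 0.        ,  0.        ,  0.        ,  1.        ]])}
wrist {'fx': 302.59622610379785, 'fy': 302.59622610379785, 'cx': 257.387296295277, 'cy': 193.2541788268905, 'hand_eye': array([[ 1.21720121e-03, -9.64336940e-01, -2.64674866e-01,
         7.27144589e-02],
       [ 9.99999104e-01,  1.32111567e-03, -2.14604919e-04,
        -7.34358517e-04],
       [ 5.56617564e-04, -2.64674367e-01,  9.64337684e-01,
        -1.60825495e-01],
       [ 0.00000000e+00,  0.00000000e+00,  0.00000000e+00,
         1.00000000e+00]])}
```

View pics/top0.png

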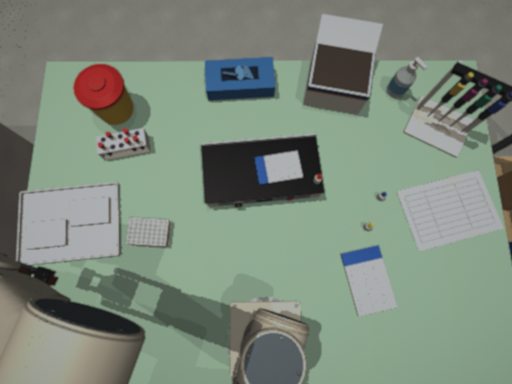

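View pics/side0.png

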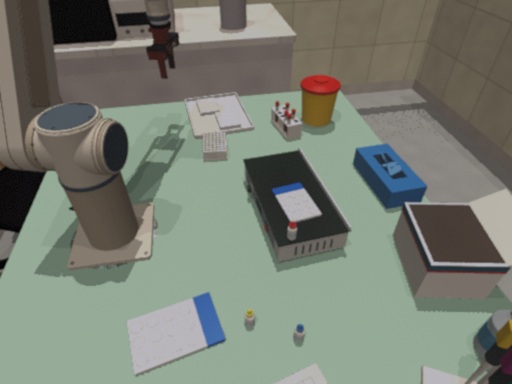

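Run:
```python
import cv2
a=cv2.imread('pics/top0.png')
cv2.imwrite('pics/top0c.png',cv2.resize(a[60:260,130:390],None,fx=3,fy=3,interpolation=cv2.INTER_CUBIC))
```

```text
(no output)
```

View pics/top0c.png

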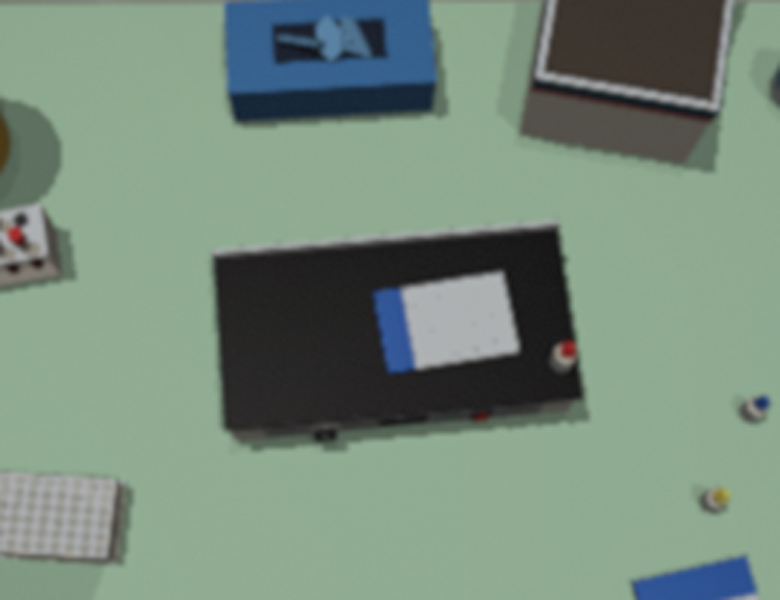

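The top view shows these candidates:
- **White tile with blue band on the black warmer:** (279,167). This is the smaller one, with its band to the left.
- **Larger look-alike on the bench:** (370,280).
- **White sheets on the tray at left:** (90,210) and (46,234).
- **Grid card at right:** (450,210).

I choose (279,167), and the crop confirms it: on the black top, band to the left, with the red dropper at (318,178) beside its right end. Next I'll measure it.

```bash
cat > h.py <<'E'
import numpy as np, cv2
from rig import *
def ray(cam,uv,z,T=None):
    p=camera_params(cam); T=p["T"] if T is None else T
    d=np.array([(uv[0]-p["cx"])/p["fx"],(uv[1]-p["cy"])/p["fy"],1.])
    d=T[:3,:3]@d; o=T[:3,3]
    return o+d*(z-o[2])/d[2]
def big(m,near=None):
    cs,_=cv2.findContours(m.astype(np.uint8),cv2.RETR_EXTERNAL,cv2.CHAIN_APPROX_NONE)
    return max(cs,key=cv2.contourArea)
def proj(cam,P,T=None):
    p=camera_params(cam); T=p["T"] if T is None else T
    c=T[:3,:3].T@(np.asarray(P)-T[:3,3]); return np.array([p["cx"]+p["fx"]*c[0]/c[2],p["cy"]+p["fy"]*c[1]/c[2]])
E
cat > m.py <<'E'
from h import *
im={n:cv2.imread(f'pics/{n}0.png').astype(int) for n in('top','side')}
R=dict(top=(190,130,335,215),side=(240,145,345,255))
for n in('top','side'):
    a=im[n];x0,y0,x1,y1=R[n]; w=np.zeros(a.shape[:2],bool);w[y0:y1,x0:x1]=1
    b,g,r=a[...,0],a[...,1],a[...,2]
    blue=w&(b>90)&(b>r+50)
    dark=w&(a.max(2)<70)
    white=w&(a.min(2)>120)&(abs(g-r)<15)
    d=big(cv2.morphologyEx((dark|blue|white).astype(np.uint8),cv2.MORPH_OPEN,np.ones((3,3))))
    t=blue|white
    ys,xs=np.nonzero(blue); 
    # tile comp: connected component holding blue
    k,l=cv2.connectedComponents(t.astype(np.uint8),connectivity=4)
    c=np.bincount(l[blue]).argmax(); tc=big(l==c)
    for nm,cc,z in(('tile',tc,.088),('blue',big(blue),.088),('top',d,.08)):
        pts=np.array([ray(n,q[0],z)[:2] for q in cc])
        rc=cv2.minAreaRect((pts*1000).astype(np.float32)); print(n,nm,np.round(rc[0],1),np.round(rc[1],1),round(rc[2],2)); print(np.round(cv2.boxPoints(rc)).tolist())
E
python3 m.py
```

```text
top tile [523.7 -46.5] [ 92.5 141.9] 9.22
[[467.0, 16.0], [489.0, -124.0], [581.0, -109.0], [558.0, 31.0]]
top blue [514.7   8.9] [92.4 29.5] 9.17
[[467.0, 16.0], [471.0, -13.0], [563.0, 2.0], [558.0, 31.0]]
top top [510.6   5.3] [212.8 375.3] 4.93
[[388.0, 183.0], [421.0, -191.0], [633.0, -172.0], [600.0, 201.0]]
side tile [521.4 -47.3] [ 93.4 144.3] 9.41
[[463.0, 16.0], [487.0, -126.0], [579.0, -111.0], [556.0, 31.0]]
side blue [511.9   9.9] [93.4 28.5] 9.89
[[463.0, 16.0], [468.0, -12.0], [560.0, 4.0], [555.0, 32.0]]
side top [511.8   1.6] [206.5 377.4] 5.09
[[392.0, 180.0], [426.0, -196.0], [631.0, -177.0], [598.0, 199.0]]
```

Run:
```python
import cv2
a=cv2.imread('pics/side0.png')
cv2.imwrite('pics/side0c.png',cv2.resize(a[140:260,230:360],None,fx=5,fy=5,interpolation=cv2.INTER_CUBIC)[:600])
```

```text
(no output)
```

View pics/side0c.png

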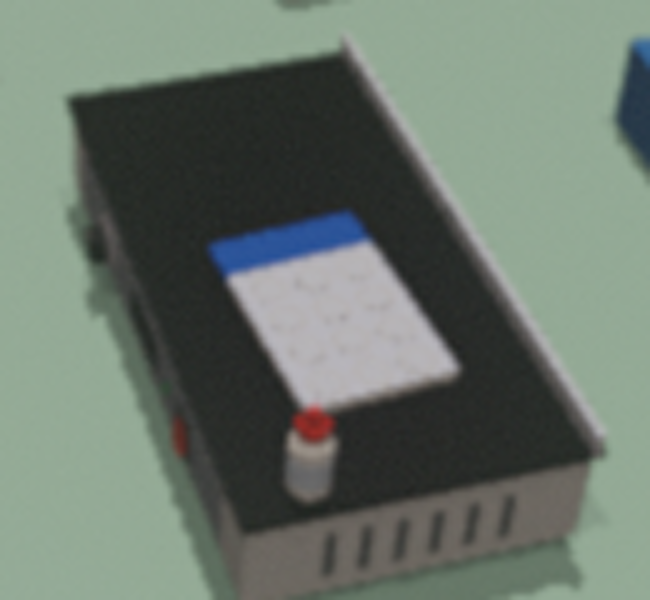

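View pics/wrist0.png

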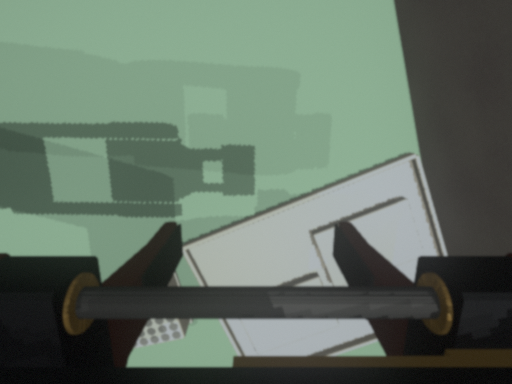

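The top view shows the tile at (279,167), measuring 92x142 mm (it should be 90x140). It is yawed about 9°, against about 5° for the warmer. I'll move the wrist camera over the front of the warmer for a close measurement.

Call:
{"method": "jog_arm", "body": {
  "rows": [
    {"translation": [0.018,-0.05,0.005],"spin": 2,"gripper": 0},
    {"translation": [0.018,-0.05,0.005],"spin": 2,"gripper": 0},
    {"translation": [0.018,-0.05,0.005],"spin": 2,"gripper": 0},
    {"translation": [0.018,-0.05,0.005],"spin": 2,"gripper": 0},
    {"translation": [0.018,-0.05,0.005],"spin": 2,"gripper": 0},
    {"translation": [0.018,-0.05,0.005],"spin": 2,"gripper": 0},
    {"translation": [0.018,-0.05,0.005],"spin": 2,"gripper": 0},
    {"translation": [0.018,-0.05,0.005],"spin": 2,"gripper": 0},
    {"translation": [0.018,-0.05,0.005],"spin": 2,"gripper": 0},
    {"translation": [0.018,-0.05,0.005],"spin": 2,"gripper": 0}
  ]
}}

```text
time: 1.4
tool_pos: [0.366, 0.0951, 0.273]
eef_rot: [-0.076, 3.14, 0.0]
ft_force: [1.5, 0.7, 0.4]
finger_gap: 0.0878
```

Call:
{"method": "jog_arm", "body": {
  "rows": [
    {"translation": [0.016,-0.05,0.005],"spin": 2.3,"gripper": 0},
    {"translation": [0.01,-0.05,0.005],"spin": 0,"gripper": 0},
    {"translation": [0,-0.03,0],"spin": 0,"gripper": 0},
    {"translation": [0,0,0],"spin": 0,"gripper": 0},
    {"translation": [0,0,0],"spin": 0,"gripper": 0},
    {"translation": [0,0,0],"spin": 0,"gripper": 0}
  ]
}}

```text
time: 2.15
tool_pos: [0.3916, -0.0323, 0.2826]
eef_rot: [0.14, -3.138, -0.0]
ft_force: [-0.9, 0.4, 0.1]
finger_gap: 0.088
```

```bash
cat >> h.py <<'E'
from scipy.spatial.transform import Rotation as Ro
def wT(s):
    M=np.eye(4);M[:3,:3]=Ro.from_rotvec(s["eef_rot"]).as_matrix();M[:3,3]=s["tool_pos"];return M@camera_params("wrist")["hand_eye"]
E
python3 - <<'E'
from h import *
s=get_state();a=capture("wrist");cv2.imwrite("pics/w1.png",a[:,:,::-1]);cv2.imwrite("pics/t1.png",capture("top")[:,:,::-1])
np.save("w1T.npy",wT(s));R=Ro.from_rotvec(s["eef_rot"]).as_matrix();print(s["time"],s["tool_pos"],R.round(3),s["ft_force"],np.degrees(np.arctan2(R[1,1],R[0,1])))
E
```

```text
2.15 [ 0.39162267 -0.03227941  0.2825988 ] [[-0.996 -0.089 -0.   ]
 [-0.089  0.996  0.   ]
 [ 0.     0.    -1.   ]] [-0.91977921  0.37165759  0.11423297] 95.0943712086226
```

View pics/w1.png

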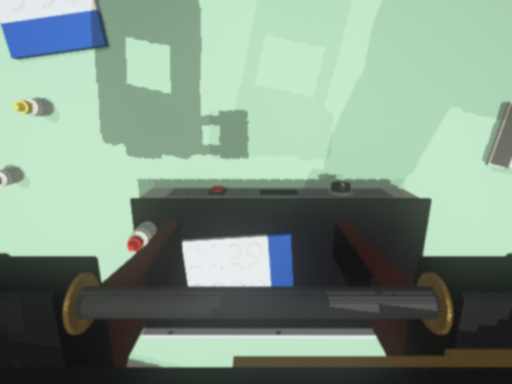

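The wrist view shows the warmer's front top edge at row ~199, from (132,199) at its right corner to (430,199) at its left. The tile's front edge runs from (183,240) to (292,235), and the red dropper is at (140,238). I'll compute these positions.

Run:
```python
from h import *
T=np.load("w1T.npy");a=cv2.imread("pics/w1.png").astype(int)
g=a.sum(2)/3
# subpixel edges: front edge rows (bright->dark going down) for cols
def edge(line):
    d=np.diff(line);i=np.argmax(abs(d));w=abs(d[max(0,i-2):i+3]);return (np.arange(max(0,i-2),i+3)*w).sum()/w.sum()+.5
def fit(cam,pts,z,T=None):
    P=np.array([ray(cam,p,z,T)[:2] for p in pts]);vx,vy,x,y=cv2.fitLine((P*1000).astype(np.float32),cv2.DIST_HUBER,0,.01,.01).ravel();return x,y,np.degrees(np.arctan2(vy,vx))
print(g[180:215,230].round(),g[180:215,300].round()); print(g[215,120:150].round(),g[215,415:450].round())
fr=[(c,192+edge(g[192:206,c])) for c in list(range(150,210))+list(range(232,255))+list(range(300,325))+list(range(360,420))]
print('front',fit('wrist',fr,.08,T))
ri=[(118+edge(g[r,118:145]),r) for r in range(204,228)]
le=[(415+edge(g[r,415:445]),r) for r in range(204,228)]
print('right end',fit('wrist',ri,.08,T),'left',fit('wrist',le,.08,T))
for nm,p,z in(('tileFR',(183,240),.088),('FL',(292,235),.088),('cornerR',(132,199),.08),('cornerL',(430,199),.08),('dropbase',(152,225),.08)): print(nm,ray('wrist',p,z,T)[:2].round(4))
print('drop side',ray('side',(292,237),.08), 'redcap top',ray('top',(319,176),.136))
# top cam left/right ends
b=cv2.imread("pics/t1.png").sum(2)/3.
b=cv2.imread("pics/top0.png").sum(2)/3.
le=[(196+edge(b[r,196:215]),r) for r in range(150,195)];ri=[(308+edge(b[r,308:335]),r) for r in list(range(145,165))]
print('top L',fit('top',le,.08),'R',fit('top',ri,.08))
ra=[(c,128+edge(b[128:150,c])) for c in range(210,312)];print('rail back top',fit('top',ra,.094))
```

```text
[140. 134. 133. 131. 132. 130. 127. 116.  97.  84.  81.  81.  80.  80.
  79.  80.  85.  82.  66.  55.  54.  54.  53.  54.  54.  52.  55.  53.
  55.  55.  54.  55.  54.  53.  54.] [138. 133. 131. 131. 132. 132. 128. 118.  99.  86.  80.  80.  80.  75.
  76.  77.  77.  74.  60.  51.  49.  51.  51.  51.  50.  50.  47.  49.
  48.  48.  49.  48.  47.  46.  45.]
[213. 212. 212. 212. 212. 212. 212. 212. 212. 210. 205. 178. 122.  75.
  64.  63.  63.  61.  61.  60.  61.  59.  60.  59.  58.  58.  58.  55.
  55.  57.] [ 59.  59.  60.  60.  61.  61.  61.  62.  62.  65.  63.  66.  72. 102.
 154. 195. 208. 210. 210. 210. 211. 210. 210. 210. 211. 211. 211. 211.
 211. 211. 212. 211. 211. 211. 211.]
front (np.float32(424.39285), np.float32(-36.52601), np.float32(-84.83604))
right end (np.float32(465.48877), np.float32(-186.59746), np.float32(5.4799175)) left (np.float32(423.63483), np.float32(188.45529), np.float32(5.1496735))
tileFR [ 0.486  -0.1193]
FL [0.4667 0.0179]
cornerR [ 0.4398 -0.1861]
cornerL [0.4062 0.1854]
dropbase [ 0.4724 -0.1612]
drop side [ 0.48053644 -0.16956036  0.08      ] redcap top [ 0.47738824 -0.16598912  0.136     ]
top L (np.float32(510.8075), np.float32(195.9872), np.float32(4.7919626)) R (np.float32(566.1481), np.float32(-179.83006), np.float32(4.486378))
rail back top (np.float32(612.2932), np.float32(23.39071), np.float32(-85.16009))
```

The measurements agree:
- **Warmer:** yaw is about 5.1°, and its length comes out at 377 to 379 mm (should be 380).
- **Tile:** centre (0.522,-0.047), front corners (0.487,-0.122) and (0.467,0.017).
- **Red dropper:** (0.478,-0.167).

The open jaws run parallel to the rail, so I'll come down in front of the tile.

Call:
{"method": "jog_arm", "body": {
  "rows": [
    {"translation": [0.03,-0.01,-0.02],"spin": 0,"gripper": 0},
    {"translation": [0.03,-0.01,-0.03],"spin": 0,"gripper": 0},
    {"translation": [0,0,-0.04],"spin": 0,"gripper": 0},
    {"translation": [0,0,-0.04],"spin": 0,"gripper": 0},
    {"translation": [0,0,-0.03],"spin": 0,"gripper": 0},
    {"translation": [0,0,-0.02],"spin": 0,"gripper": 0},
    {"translation": [0,0,0],"spin": 0,"gripper": 0},
    {"translation": [0,0,0],"spin": 0,"gripper": 0}
  ]
}}

```text
time: 3.25
tool_pos: [0.4523, -0.053, 0.1033]
eef_rot: [-0.138, 3.138, -0.0]
ft_force: [-0.4, -0.1, -0.8]
finger_gap: 0.088
```

Run:
```python
from h import *
s=get_state();print(s["time"],s["tool_pos"],s["ft_force"])
a=capture("side");c=capture("wrist");cv2.imwrite("pics/s2.png",np.hstack([cv2.resize(a[120:260,220:370],None,fx=3,fy=3)[:,:,::-1],cv2.resize(c[:,:,::-1],(350,420))]))
```

```text
3.25 [ 0.45227332 -0.05297487  0.10327498] [-0.44506334 -0.05200895 -0.77318279]
```

View pics/s2.png

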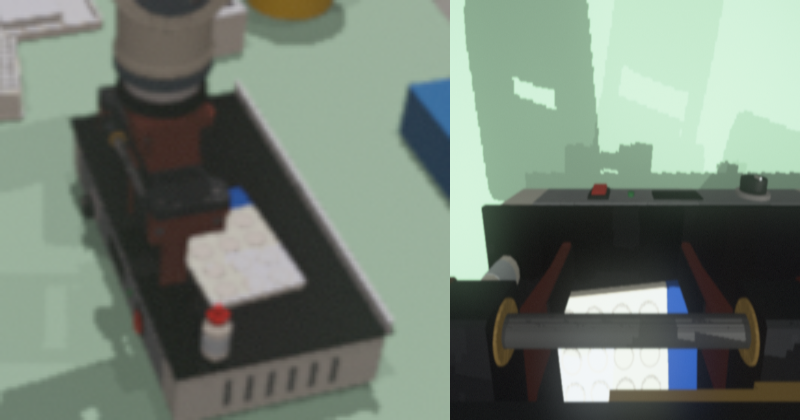

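The side view shows the open fingers on the black top in front of the tile, clear of the dropper. In the wrist view the tile is centred between the fingers. I'll lower, then push toward the rail.

Call:
{"method": "jog_arm", "body": {
  "rows": [
    {"translation": [0,0,-0.01],"spin": 0,"gripper": 0},
    {"translation": [0,0,-0.0065],"spin": 0,"gripper": 0},
    {"translation": [0,0,-0.003],"spin": 0,"gripper": 0},
    {"translation": [0,0,0],"spin": 0,"gripper": 0},
    {"translation": [0,0,0],"spin": 0,"gripper": 0}
  ]
}}

```text
time: 3.98
tool_pos: [0.4518, -0.0533, 0.0832]
eef_rot: [-0.137, 3.139, -0.0]
ft_force: [0.6, -0.2, -0.3]
finger_gap: 0.0876
```

Call:
{"method": "jog_arm", "body": {
  "rows": [
    {"translation": [0.005,0.00045,0],"spin": 0,"gripper": 0},
    {"translation": [0.005,0.00045,0],"spin": 0,"gripper": 0},
    {"translation": [0.005,0.00045,0],"spin": 0,"gripper": 0},
    {"translation": [0.003,0.00027,0],"spin": 0,"gripper": 0},
    {"translation": [0.003,0.00027,0],"spin": 0,"gripper": 0},
    {"translation": [0.003,0.00027,0],"spin": 0,"gripper": 0},
    {"translation": [0.003,0.00027,0],"spin": 0,"gripper": 0},
    {"translation": [0.003,0.00027,0],"spin": 0,"gripper": 0}
  ]
}}

```text
time: 4.97
tool_pos: [0.482, -0.0506, 0.0831]
eef_rot: [-0.137, 3.139, -0.0]
ft_force: [-1.2, 0.4, -1.3]
finger_gap: 0.0879
```

Run:
```python
from h import *
s=get_state();print(s["time"],s["tool_pos"],s["ft_force"],s["ft_torque"])
a=capture("side");c=capture("wrist");cv2.imwrite("pics/s3.png",np.hstack([cv2.resize(a[120:260,220:370],None,fx=3,fy=3)[:,:,::-1],cv2.resize(c[:,:,::-1],(350,420))]))
```

```text
4.975 [ 0.48197002 -0.0505893   0.08313938] [-1.15133382  0.40742609 -1.34604873] [-0.00267315  0.24750262 -0.00934302]
```

View pics/s3.png

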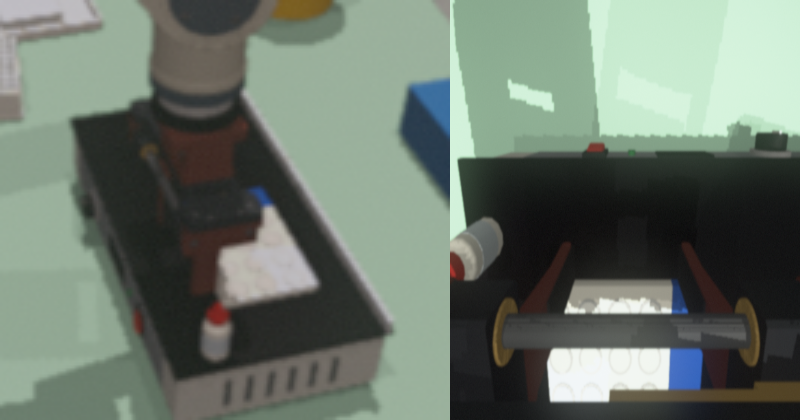

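The wrist view shows the tile's front edge now level at row ~280, so it is square to the finger line, and the push takes only 1 to 2 N. I'll continue to just short of the rail.

Call:
{"method": "jog_arm", "body": {
  "rows": [
    {"translation": [0.003,0.00027,0],"spin": 0,"gripper": 0},
    {"translation": [0.003,0.00027,0],"spin": 0,"gripper": 0},
    {"translation": [0.003,0.00027,0],"spin": 0,"gripper": 0},
    {"translation": [0.003,0.00027,0],"spin": 0,"gripper": 0},
    {"translation": [0.003,0.00027,0],"spin": 0,"gripper": 0},
    {"translation": [0.003,0.00027,0],"spin": 0,"gripper": 0},
    {"translation": [0.003,0.00027,0],"spin": 0,"gripper": 0},
    {"translation": [0.003,0.00027,0],"spin": 0,"gripper": 0},
    {"translation": [0.002,0.00018,0],"spin": 0,"gripper": 0},
    {"translation": [0.001,0.0001,0],"spin": 0,"gripper": 0}
  ]
}}

```text
time: 6.32
tool_pos: [0.5088, -0.0481, 0.0832]
eef_rot: [0.137, -3.139, 0.0]
ft_force: [-1.9, 0.6, 1.7]
finger_gap: 0.0878
```

Call:
{"method": "jog_arm", "body": {
  "rows": [
    {"translation": [0.001,0.0001,0],"spin": 0,"gripper": 0},
    {"translation": [0.001,0.0001,0],"spin": 0,"gripper": 0},
    {"translation": [0,0,0],"spin": 0,"gripper": 0}
  ]
}}

```text
time: 6.7
tool_pos: [0.511, -0.0479, 0.0832]
eef_rot: [-0.137, 3.138, -0.0]
ft_force: [-1.1, -0.8, 0.5]
finger_gap: 0.0878
```

Call:
{"method": "jog_arm", "body": {
  "rows": [
    {"translation": [0.001,0.0001,0],"spin": 0,"gripper": 0},
    {"translation": [0.001,0.0001,0],"spin": 0,"gripper": 0},
    {"translation": [0,0,0],"spin": 0,"gripper": 0}
  ]
}}

```text
time: 7.08
tool_pos: [0.513, -0.0477, 0.0832]
eef_rot: [-0.137, 3.138, -0.0]
ft_force: [-0.6, 0.2, 0.0]
finger_gap: 0.0877
```

Call:
{"method": "jog_arm", "body": {
  "rows": [
    {"translation": [0.001,0.0001,0],"spin": 0,"gripper": 0},
    {"translation": [0.001,0.0001,0],"spin": 0,"gripper": 0},
    {"translation": [0,0,0],"spin": 0,"gripper": 0}
  ]
}}

```text
time: 7.45
tool_pos: [0.515, -0.0475, 0.0832]
eef_rot: [-0.137, 3.138, -0.0]
ft_force: [-1.0, 0.1, 1.3]
finger_gap: 0.088
```

Run:
```python
from h import *
s=get_state();print(s["time"],s["tool_pos"],s["ft_force"],s["ft_torque"])
a=capture("side");c=capture("top");cv2.imwrite("pics/s4.png",np.hstack([cv2.resize(a[150:250,270:360],None,fx=4,fy=4)[:,:,::-1],cv2.resize(c[120:220,200:300],None,fx=4,fy=4)[:,:,::-1]]))
```

```text
7.45 [ 0.51501242 -0.04749883  0.08317799] [-0.96692012  0.12925356  1.28470098] [-0.01819535  0.1556425   0.03039371]
```

View pics/s4.png

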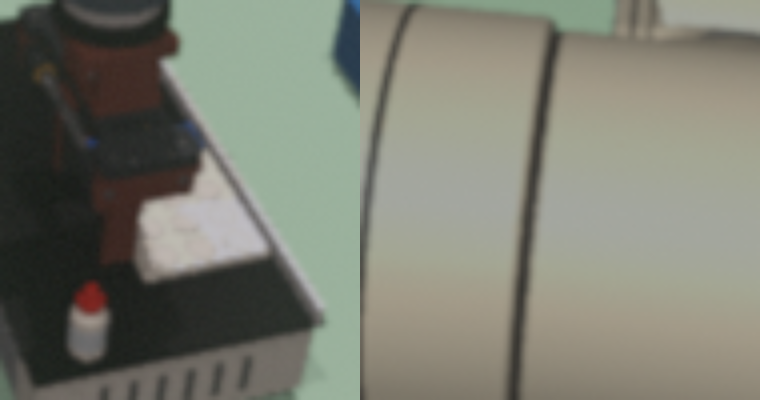

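The side view shows a thin dark sliver left between the tile and the rail, near (265,240) in the crop, so it needs a little more.

Call:
{"method": "jog_arm", "body": {
  "rows": [
    {"translation": [0.001,0.0001,0],"spin": 0,"gripper": 0},
    {"translation": [0.001,0.0001,0],"spin": 0,"gripper": 0},
    {"translation": [0,0,0],"spin": 0,"gripper": 0}
  ]
}}

```text
time: 7.92
tool_pos: [0.517, -0.0473, 0.0832]
eef_rot: [-0.137, 3.138, -0.0]
ft_force: [-0.6, 0.5, -0.1]
finger_gap: 0.0881
```

Call:
{"method": "jog_arm", "body": {
  "rows": [
    {"translation": [0.001,0.0001,0],"spin": 0,"gripper": 0},
    {"translation": [0,0,0],"spin": 0,"gripper": 0}
  ]
}}

```text
time: 8.18
tool_pos: [0.5179, -0.0472, 0.0832]
eef_rot: [-0.137, 3.138, -0.0]
ft_force: [-0.7, -0.4, 0.3]
finger_gap: 0.088
```

Call:
{"method": "jog_arm", "body": {
  "rows": [
    {"translation": [0.001,0.0001,0],"spin": 0,"gripper": 0},
    {"translation": [0,0,0],"spin": 0,"gripper": 0}
  ]
}}

```text
time: 8.43
tool_pos: [0.5187, -0.0471, 0.0832]
eef_rot: [0.137, -3.138, -0.0]
ft_force: [-1.8, -0.4, 0.4]
finger_gap: 0.0877
```

Call:
{"method": "jog_arm", "body": {
  "rows": [
    {"translation": [0.001,0.0001,0],"spin": 0,"gripper": 0},
    {"translation": [0,0,0],"spin": 0,"gripper": 0}
  ]
}}

```text
time: 8.68
tool_pos: [0.5187, -0.0471, 0.0831]
eef_rot: [0.137, -3.136, -0.0]
ft_force: [-5.4, -0.8, 4.7]
finger_gap: 0.0879
```

Call:
{"method": "jog_arm", "body": {
  "rows": [
    {"translation": [0.001,0.0001,0],"spin": 0,"gripper": 0},
    {"translation": [0,0,0],"spin": 0,"gripper": 0}
  ]
}}

```text
time: 8.93
tool_pos: [0.5187, -0.047, 0.0829]
eef_rot: [0.137, -3.134, -0.0]
ft_force: [-7.8, -2.2, 5.7]
finger_gap: 0.0878
```

The force rises to about 8 N with no further travel, so the tile is seated on the rail. I'll back off, lift, turn 90° and partly close the jaws, ready to push on the right end.

Call:
{"method": "jog_arm", "body": {
  "rows": [
    {"translation": [-0.005,-0.0004,0],"spin": 0,"gripper": 0},
    {"translation": [-0.01,-0.001,0],"spin": 0,"gripper": 0},
    {"translation": [0,0,0.03],"spin": 0,"gripper": 139},
    {"translation": [0,0,0.04],"spin": 0,"gripper": 139},
    {"translation": [0,0,0.03],"spin": -10,"gripper": 139},
    {"translation": [0.02,-0.02,0],"spin": -10,"gripper": 139},
    {"translation": [0.02,-0.02,0],"spin": -10,"gripper": 139},
    {"translation": [0.02,-0.02,0],"spin": -10,"gripper": 139},
    {"translation": [0.016,-0.028,0],"spin": -10,"gripper": 139},
    {"translation": [0,0,0],"spin": -10,"gripper": 139}
  ]
}}

```text
time: 10.18
tool_pos: [0.5827, -0.1381, 0.1831]
eef_rot: [1.46, 2.78, 0.0]
ft_force: [-0.4, 0.1, -0.0]
finger_gap: 0.0399
```

Call:
{"method": "jog_arm", "body": {
  "rows": [
    {"translation": [0,0,0],"spin": -10,"gripper": 139},
    {"translation": [0,0,0],"spin": -10,"gripper": 139},
    {"translation": [0,0,0],"spin": -10,"gripper": 139},
    {"translation": [0,0,0],"spin": 0,"gripper": 139},
    {"translation": [0,0,0],"spin": 0,"gripper": 139},
    {"translation": [0,0,0],"spin": 0,"gripper": 139}
  ]
}}

```text
time: 10.92
tool_pos: [0.5817, -0.1363, 0.1832]
eef_rot: [2.12, 2.318, 0.0]
ft_force: [0.6, -0.4, -0.1]
finger_gap: 0.04
```

Run:
```python
from h import *
s=get_state();R=Ro.from_rotvec(s["eef_rot"]).as_matrix();print(s["time"],s["tool_pos"],s["ft_force"],s["finger_gap"],R.round(3)[:,1])
c=capture("wrist");a=capture("side");t=capture("top");np.save("w5T.npy",wT(s))
for n,i in(("w5",c),("s5",a),("t5",t)):cv2.imwrite(f"pics/{n}.png",i[:,:,::-1])
cv2.imwrite("pics/c5.png",np.hstack([cv2.resize(a[150:250,240:350],None,fx=4,fy=4)[:,:,::-1],cv2.resize(c[:,:,::-1],(350,400))]))
cv2.imwrite("pics/c5t.png",cv2.resize(t[130:215,190:340],None,fx=5,fy=5)[:,:,::-1])
```

```text
10.925 [ 0.58169591 -0.13629545  0.18316577] [ 0.64160224 -0.37694023 -0.07209521] 0.0399583225738007 [0.996 0.089 0.   ]
```

View pics/c5.png

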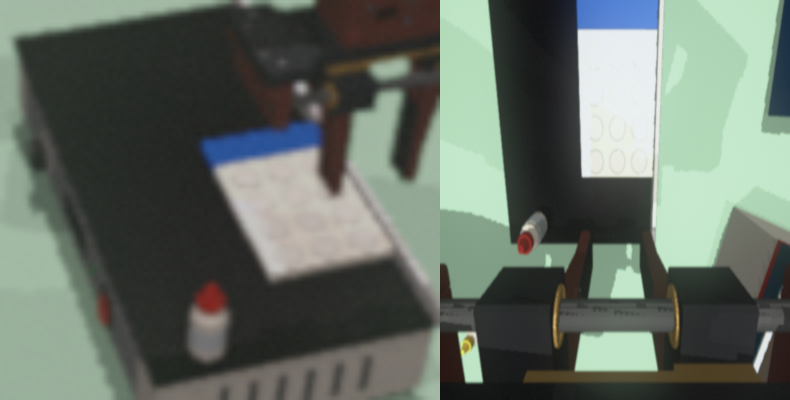

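View pics/c5t.png

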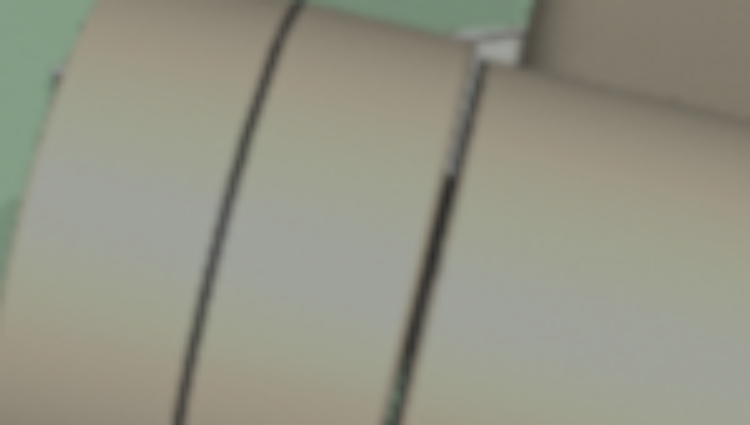

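The wrist view shows the tile's rear edge lying flush along the rail. Its right end is at row ~170 of the full picture, with the fingers behind it and clear of both dropper and rail. I'll measure the end positions.

```bash
cat > meas.py <<'E'
from h import *
import sys
yaw=np.radians(5.1);U=np.array([np.cos(yaw),np.sin(yaw)]);V=np.array([-U[1],U[0]])
def uv(p):p=np.asarray(p[:2])*1000;return round(p@U,1),round(p@V,1)
E
python3 - <<'E'
from meas import *
T=np.load("w5T.npy");a=cv2.imread("pics/w5.png").astype(int)
b,g,r=a[...,0],a[...,1],a[...,2]
w=np.zeros(a.shape[:2],bool);w[:200,195:318]=1
bl=w&(b>90)&(b>r+60); wh=w&(a.min(2)>150)&(abs(g-r)<18)
c=big(bl|wh).reshape(-1,2)
print(c.min(0),c.max(0))
for col in(215,230,245,300):
    for nm,m in(('white end',wh),('blue',bl)):
        rr=np.nonzero(m[:,col])[0]; 
        if len(rr): print(col,nm,rr.min(),rr.max(),uv(ray('wrist',(col,rr.max()+.5),.088,T)))
for row in(60,110,160):
    cc=np.nonzero((bl|wh)[row])[0];print(row,cc.min(),cc.max(),[uv(ray('wrist',(x,row),.088,T)) for x in(cc.min()-.5,cc.max()+.5)])
E
```

```text
[199   0] [317 199]
215 white end 28 169 (np.float64(530.2), np.float64(-165.0))
215 blue 0 27 (np.float64(534.1), np.float64(-55.1))
230 white end 28 169 (np.float64(543.1), np.float64(-165.0))
230 blue 0 27 (np.float64(545.5), np.float64(-55.1))
245 white end 28 169 (np.float64(556.0), np.float64(-165.0))
245 blue 0 27 (np.float64(557.0), np.float64(-55.0))
300 white end 29 169 (np.float64(603.2), np.float64(-164.9))
300 blue 0 27 (np.float64(598.9), np.float64(-55.0))
60 203 316 [(np.float64(523.5), np.float64(-78.0)), (np.float64(612.7), np.float64(-77.9))]
110 204 317 [(np.float64(522.6), np.float64(-115.7)), (np.float64(615.6), np.float64(-115.6))]
160 207 317 [(np.float64(523.3), np.float64(-156.8)), (np.float64(617.8), np.float64(-156.6))]
```

The tile's white part measures 110 mm as expected, its right end is square, and it is parallel to the rail. I'll lower behind the end and push left along the rail.

Call:
{"method": "jog_arm", "body": {
  "rows": [
    {"translation": [0,0,-0.03],"spin": 0,"gripper": 139},
    {"translation": [0,0,-0.03],"spin": 0,"gripper": 139},
    {"translation": [0,0,-0.025],"spin": 0,"gripper": 139},
    {"translation": [0,0,-0.01],"spin": 0,"gripper": 139},
    {"translation": [0,0,-0.0045],"spin": 0,"gripper": 139},
    {"translation": [0,0,0],"spin": 0,"gripper": 139}
  ]
}}

```text
time: 11.82
tool_pos: [0.5822, -0.1364, 0.0842]
eef_rot: [2.122, 2.316, 0.001]
ft_force: [-0.5, 0.1, 0.5]
finger_gap: 0.0397
```

Call:
{"method": "jog_arm", "body": {
  "rows": [
    {"translation": [-0.0004,0.005,0],"spin": 0,"gripper": 139},
    {"translation": [-0.0004,0.004,0],"spin": 0,"gripper": 139},
    {"translation": [-0.0003,0.003,0],"spin": 0,"gripper": 139},
    {"translation": [-0.0003,0.003,0],"spin": 0,"gripper": 139},
    {"translation": [-0.0003,0.003,0],"spin": 0,"gripper": 139},
    {"translation": [-0.0003,0.003,0],"spin": 0,"gripper": 139},
    {"translation": [-0.0004,0.004,0],"spin": 0,"gripper": 139},
    {"translation": [-0.0004,0.004,0],"spin": 0,"gripper": 139},
    {"translation": [-0.0004,0.005,0],"spin": 0,"gripper": 139},
    {"translation": [-0.0004,0.005,0],"spin": 0,"gripper": 139}
  ]
}}

```text
time: 13.08
tool_pos: [0.578, -0.0969, 0.0836]
eef_rot: [-2.122, -2.316, 0.0]
ft_force: [0.6, -1.6, 1.6]
finger_gap: 0.04
```

Call:
{"method": "jog_arm", "body": {
  "rows": [
    {"translation": [-0.00045,0.005,0],"spin": 0,"gripper": 139},
    {"translation": [-0.00045,0.005,0],"spin": 0,"gripper": 139},
    {"translation": [-0.00045,0.005,0],"spin": 0,"gripper": 139},
    {"translation": [-0.00045,0.005,0],"spin": 0,"gripper": 139},
    {"translation": [-0.00045,0.005,0],"spin": 0,"gripper": 139},
    {"translation": [-0.00045,0.005,0],"spin": 0,"gripper": 139},
    {"translation": [-0.00045,0.005,0],"spin": 0,"gripper": 139},
    {"translation": [-0.00045,0.005,0],"spin": 0,"gripper": 139},
    {"translation": [-0.00045,0.005,0],"spin": 0,"gripper": 139},
    {"translation": [-0.00045,0.005,0],"spin": 0,"gripper": 139}
  ]
}}

```text
time: 14.32
tool_pos: [0.5736, -0.047, 0.0837]
eef_rot: [-2.122, -2.316, 0.0]
ft_force: [-0.1, -2.4, 0.8]
finger_gap: 0.0403
```

Run:
```python
from meas import *
s=get_state();print(s["time"],s["tool_pos"],uv(s["tool_pos"]),s["ft_force"])
a=capture("side");c=capture("wrist")
cv2.imwrite("pics/c6.png",np.hstack([cv2.resize(a[140:240,240:350],None,fx=4,fy=4)[:,:,::-1],cv2.resize(c[:,:,::-1],(350,400))]))
```

```text
14.325 [ 0.57357389 -0.04698907  0.08367894] (np.float64(567.1), np.float64(-97.8)) [-0.06746849 -2.37350895  0.77760022]
```

View pics/c6.png

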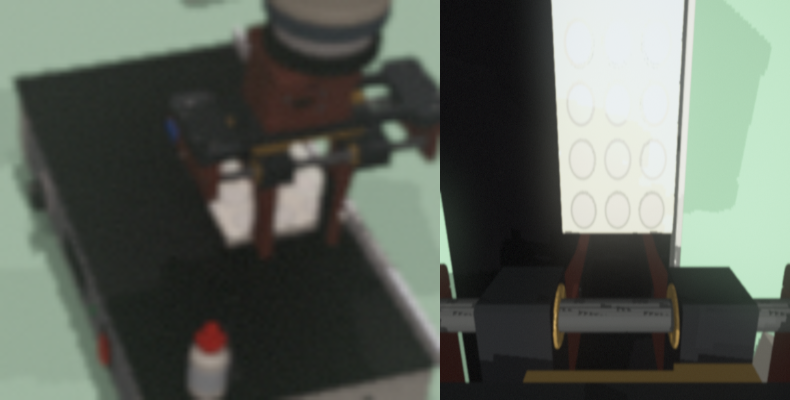

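The wrist view shows both fingertips on the tile's right end, with the tile sliding along the rail. There is a thin dark line at the rail around (685,60), which I'll check at the end. Continuing.

Call:
{"method": "jog_arm", "body": {
  "rows": [
    {"translation": [-0.00045,0.005,0],"spin": 0,"gripper": 139},
    {"translation": [-0.00045,0.005,0],"spin": 0,"gripper": 139},
    {"translation": [-0.00045,0.005,0],"spin": 0,"gripper": 139},
    {"translation": [-0.00045,0.005,0],"spin": 0,"gripper": 139},
    {"translation": [-0.00045,0.005,0],"spin": 0,"gripper": 139},
    {"translation": [-0.00045,0.005,0],"spin": 0,"gripper": 139},
    {"translation": [-0.00045,0.005,0],"spin": 0,"gripper": 139},
    {"translation": [-0.00045,0.005,0],"spin": 0,"gripper": 139},
    {"translation": [-0.00045,0.005,0],"spin": 0,"gripper": 139},
    {"translation": [-0.00045,0.005,0],"spin": 0,"gripper": 139}
  ]
}}

```text
time: 15.68
tool_pos: [0.5691, 0.003, 0.0837]
eef_rot: [-2.122, -2.316, 0.0]
ft_force: [-0.7, 0.2, -0.5]
finger_gap: 0.04
```

Call:
{"method": "jog_arm", "body": {
  "rows": [
    {"translation": [-0.00045,0.005,0],"spin": 0,"gripper": 139},
    {"translation": [-0.00045,0.005,0],"spin": 0,"gripper": 139},
    {"translation": [-0.00045,0.005,0],"spin": 0,"gripper": 139},
    {"translation": [-0.00045,0.005,0],"spin": 0,"gripper": 139},
    {"translation": [-0.00045,0.005,0],"spin": 0,"gripper": 139},
    {"translation": [-0.00045,0.005,0],"spin": 0,"gripper": 139},
    {"translation": [-0.00045,0.005,0],"spin": 0,"gripper": 139},
    {"translation": [-0.00045,0.005,0],"spin": 0,"gripper": 139},
    {"translation": [-0.00045,0.005,0],"spin": 0,"gripper": 139},
    {"translation": [-0.00045,0.005,0],"spin": 0,"gripper": 139}
  ]
}}

```text
time: 16.92
tool_pos: [0.5646, 0.053, 0.0837]
eef_rot: [-2.122, -2.316, 0.0]
ft_force: [-0.8, -1.8, -0.3]
finger_gap: 0.0403
```

Call:
{"method": "jog_arm", "body": {
  "rows": [
    {"translation": [-0.00045,0.005,0],"spin": 0,"gripper": 139},
    {"translation": [-0.00045,0.005,0],"spin": 0,"gripper": 139},
    {"translation": [-0.00036,0.004,0],"spin": 0,"gripper": 139},
    {"translation": [-0.00027,0.003,0],"spin": 0,"gripper": 139},
    {"translation": [-0.00018,0.002,0],"spin": 0,"gripper": 139},
    {"translation": [0,0,0],"spin": 0,"gripper": 139}
  ]
}}

```text
time: 17.68
tool_pos: [0.563, 0.0719, 0.0837]
eef_rot: [-2.122, -2.316, -0.0]
ft_force: [-0.4, -0.5, 0.5]
finger_gap: 0.0399
```

Run:
```python
from meas import *
s=get_state();print(s["time"],s["tool_pos"],uv(s["tool_pos"]),s["ft_force"])
a=capture("side");c=capture("wrist");t=capture("top")
cv2.imwrite("pics/t7.png",t[:,:,::-1])
cv2.imwrite("pics/c7.png",np.hstack([cv2.resize(t[100:210,180:290],None,fx=4,fy=4)[:,:,::-1],cv2.resize(c[:,:,::-1],(350,440))]))
```

```text
17.675 [0.56299257 0.07189276 0.08373271] (np.float64(567.2), np.float64(21.6)) [-0.42250868 -0.5428906   0.47927875]
```

View pics/c7.png

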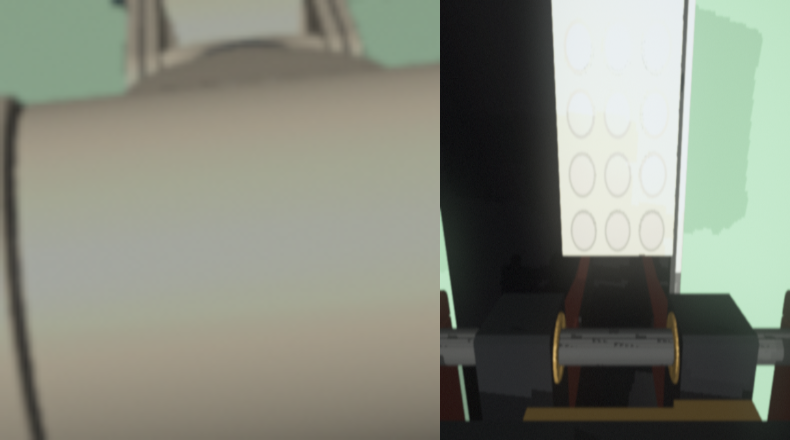

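The fingertips are at v = 21.6 mm, so the estimated overhang is about 21 mm. I'll push 8 mm more, then back off and rise over the left end to measure.

Call:
{"method": "jog_arm", "body": {
  "rows": [
    {"translation": [-0.00018,0.002,0],"spin": 0,"gripper": 139},
    {"translation": [-0.00018,0.002,0],"spin": 0,"gripper": 139},
    {"translation": [-0.00018,0.002,0],"spin": 0,"gripper": 139},
    {"translation": [-0.00018,0.002,0],"spin": 0,"gripper": 139},
    {"translation": [0,0,0],"spin": 0,"gripper": 139},
    {"translation": [0.0005,-0.006,0],"spin": 0,"gripper": 139},
    {"translation": [0.0005,-0.006,0.01],"spin": 0,"gripper": 139},
    {"translation": [0,0,0.05],"spin": 0,"gripper": 139},
    {"translation": [-0.003,0.03,0.05],"spin": 0,"gripper": 139},
    {"translation": [-0.004,0.04,0.05],"spin": 0,"gripper": 139}
  ]
}}

```text
time: 19.08
tool_pos: [0.5564, 0.1363, 0.2448]
eef_rot: [2.124, 2.314, 0.001]
ft_force: [-0.1, 0.6, -0.0]
finger_gap: 0.0398
```

Call:
{"method": "jog_arm", "body": {
  "rows": [
    {"translation": [-0.004,0.04,0.04],"spin": 0,"gripper": 139},
    {"translation": [0,0,0],"spin": 0,"gripper": 139},
    {"translation": [0,0,0],"spin": 0,"gripper": 139},
    {"translation": [0,0,0],"spin": 0,"gripper": 139}
  ]
}}

```text
time: 19.58
tool_pos: [0.5516, 0.1754, 0.281]
eef_rot: [-2.123, -2.314, 0.004]
ft_force: [0.4, -0.3, -0.3]
finger_gap: 0.0396
```

Run:
```python
from meas import *
s=get_state();print(s["time"],s["tool_pos"],uv(s["tool_pos"]),s["ft_force"])
np.save("w8T.npy",wT(s));c=capture("wrist");a=capture("side")
cv2.imwrite("pics/w8.png",c[:,:,::-1]);cv2.imwrite("pics/s8.png",a[:,:,::-1])
cv2.imwrite("pics/c8.png",np.hstack([cv2.resize(a[120:220,225:325],None,fx=4,fy=4)[:,:,::-1],cv2.resize(c[:,:,::-1],(400,400))]))
```

```text
19.575 [0.55160898 0.17539809 0.2809657 ] (np.float64(565.0), np.float64(125.7)) [ 0.36231341 -0.26802602 -0.32903227]
```

View pics/c8.png

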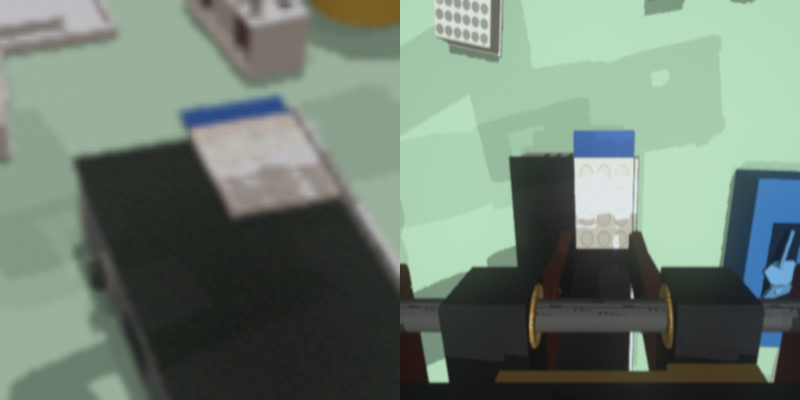

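The wrist view shows the blue band sticking out past the left end of the top, with its inner edge about level with the top's end line (row ~156 in the crop), and the tile along the rail. I'll measure it.

```bash
cat > m8.py <<'E'
from meas import *
n=sys.argv[1]
T=np.load(f"w{n}T.npy");a=cv2.imread(f"pics/w{n}.png").astype(int)
b,g,r=a[...,0],a[...,1],a[...,2];gr=a.sum(2)/3
def edge(line):
    d=np.diff(line);i=np.argmax(abs(d));lo=max(0,i-2);w=abs(d[lo:i+3]);return (np.arange(lo,lo+len(w))*w).sum()/w.sum()+.5
c0,r0=proj('wrist',[*(U*530+V*150.5)/1000,.08],T);print('pred end px',c0,r0)
print('top end v',[uv(ray('wrist',(c,int(r0)-12+edge(gr[int(r0)-12:int(r0)+12,c])),.08,T)) for c in range(int(c0)-40,int(c0)-6,8)])
bl=(b>90)&(b>r+60);bl[:, :200]=0;bl[:,320:]=0;bl[260:]=0
q=big(bl).reshape(-1,2);m=q.mean(0).astype(int);print(q.min(0),q.max(0))
for c in range(q[:,0].min()+5,q[:,0].max()-4,12):
    rr=q[:,0].min()
    y0,y1=q[:,1].min(),q[:,1].max()
    t=y0-8+edge((b-r)[y0-8:y0+8,c].astype(float));w=y1-7+edge((r)[y1-7:y1+9,c].astype(float))
    print(c,round(t,1),round(w,1),uv(ray('wrist',(c,t),.088,T)),uv(ray('wrist',(c,w),.088,T)))
E
python3 m8.py 8
python3 - <<'E'
import cv2,numpy as np
a=cv2.imread('pics/w8.png');cv2.imwrite('pics/w8c.png',cv2.resize(a[110:250,200:320],None,fx=4,fy=4,interpolation=cv2.INTER_NEAREST))
E
```

```text
pred end px 229.05159345458202 150.71532544080924
top end v [(np.float64(482.4), np.float64(155.5)), (np.float64(491.8), np.float64(152.1)), (np.float64(501.5), np.float64(155.7)), (np.float64(510.9), np.float64(152.1)), (np.float64(520.6), np.float64(155.9))]
[222 126] [299 150]
227 125.4 150.8 (np.float64(529.2), np.float64(180.5)) (np.float64(528.4), np.float64(151.4))
239 125.3 150.8 (np.float64(542.9), np.float64(180.5)) (np.float64(542.4), np.float64(151.4))
251 125.3 150.8 (np.float64(556.6), np.float64(180.5)) (np.float64(556.4), np.float64(151.4))
263 125.3 150.8 (np.float64(570.3), np.float64(180.5)) (np.float64(570.4), np.float64(151.4))
275 125.3 150.9 (np.float64(584.0), np.float64(180.5)) (np.float64(584.4), np.float64(151.3))
287 125.1 150.8 (np.float64(597.7), np.float64(180.6)) (np.float64(598.4), np.float64(151.3))
```

View pics/w8c.png

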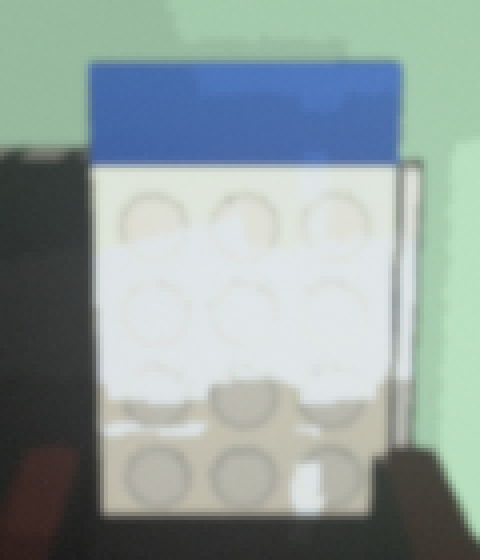

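In this view the band's inner edge is at v = 151.4 mm, while the top's end reads between 150.3 and 152.1 depending on the view. The overhang is therefore about 30 mm, which is borderline. I'll move the arm aside so the top camera can check it.

Call:
{"method": "jog_arm", "body": {
  "rows": [
    {"translation": [-0.02,-0.05,0],"spin": 0,"gripper": 139},
    {"translation": [-0.02,-0.05,0],"spin": 0,"gripper": 139},
    {"translation": [-0.02,-0.05,0],"spin": 0,"gripper": 139},
    {"translation": [-0.02,-0.05,0],"spin": 0,"gripper": 139},
    {"translation": [-0.02,-0.05,0],"spin": 0,"gripper": 139},
    {"translation": [-0.02,-0.05,0],"spin": 0,"gripper": 139},
    {"translation": [0,-0.05,0],"spin": 0,"gripper": 139},
    {"translation": [0,0,0],"spin": 0,"gripper": 139}
  ]
}}

```text
time: 20.68
tool_pos: [0.4316, -0.1764, 0.2819]
eef_rot: [-2.128, -2.311, 0.001]
ft_force: [-0.5, 0.6, -1.1]
finger_gap: 0.0398
```

Run:
```python
from meas import *
s=get_state();print(s["time"],s["tool_pos"],uv(s["tool_pos"]))
t=capture("top");a=capture("side")
cv2.imwrite("pics/t9.png",t[:,:,::-1]);cv2.imwrite("pics/s9.png",a[:,:,::-1])
cv2.imwrite("pics/c9.png",np.hstack([cv2.resize(t[120:220,180:280],None,fx=4,fy=4)[:,:,::-1],cv2.resize(a[130:230,240:340],None,fx=4,fy=4)[:,:,::-1]]))
```

```text
20.675 [ 0.43161468 -0.17639493  0.28193099] (np.float64(414.2), np.float64(-214.1))
```

View pics/c9.png

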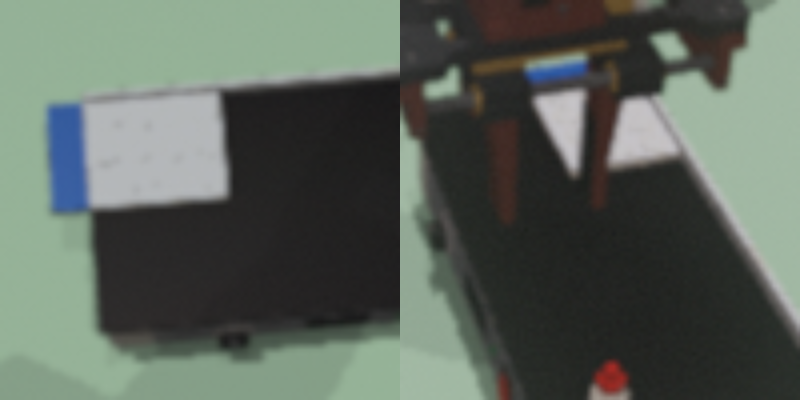

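```bash
cat > m9.py <<'E'
from meas import *
n=sys.argv[1]
a=cv2.imread(f"pics/t{n}.png").astype(float);b,g,r=a[...,0],a[...,1],a[...,2]
def half(line,up):  # subpixel half-level crossing
    lo,hi=np.median(line[:3]),np.median(line[-3:]);m=(lo+hi)/2;s=np.sign(hi-lo)
    i=np.nonzero((line-m)*s>0)[0][0];return i-1+(m-line[i-1])/(line[i]-line[i-1])
def vv(c,rw,z): return uv(ray('top',(c,rw),z))
E_=[];B=[];W=[]
for rw in range(178,198):
    c0=proj('top',[*(U*(480)+V*150.5)/1000,.08])[0]; c0=int(c0); E_.append(vv(c0-6+half(g[rw,c0-6:c0+7],0),rw,.08))
for rw in range(150,170):
    bl=np.nonzero((b-r)[rw,185:215]>50)[0]+185;L,Rr=bl.min(),bl.max()
    B.append(vv(L-4+half(r[rw,L-4:L+4],0),rw,.088)); W.append(vv(Rr-4+half(r[rw,Rr-4:Rr+6],0),rw,.088))
for nm,x in(('topend',E_),('tile end',B),('band inner',W)): x=np.array(x);p=np.polyfit(x[:,0],x[:,1],1);print(nm,x.mean(0).round(1),'slope',p[0].round(4),'at u=567:',np.polyval(p,567).round(1),x[:,1].std().round(2))
F=[]
for c in range(208,234):
    rr=np.arange(160,185);l=g[160:185,c];i=np.argmin(np.diff(l));k=160+i-3+half(l[i-3:i+5],0);F.append(uv(ray('top',(c,k),.088)))
F=np.array(F);print('front edge',F.mean(0).round(1),np.degrees(np.polyfit(F[:,1],F[:,0],1)[0]).round(2))
E
python3 m9.py 9
```

```text
topend [474.  150.2] slope 0.0048 at u=567: 150.7 0.39
tile end [567.9 179.3] slope 0.0032 at u=567: 179.3 0.3
band inner [565.2 150.6] slope -0.0009 at u=567: 150.6 0.29
front edge [522.6  90.7] 0.28
```

From the top view, the band's inner edge is at v = 150.6 mm and the top's end is at 150.2 to 150.7, so the overhang is 29 to 30 mm. I want about 32 mm, so I'll push another 2.8 mm, which puts the TCP at v ≈ 32.4.

Call:
{"method": "jog_arm", "body": {
  "rows": [
    {"translation": [0.022,0.04,0],"spin": 0,"gripper": 139},
    {"translation": [0.022,0.04,0],"spin": 0,"gripper": 139},
    {"translation": [0.022,0.04,0],"spin": 0,"gripper": 139},
    {"translation": [0.022,0.04,-0.02],"spin": 0,"gripper": 139},
    {"translation": [0.022,0.04,-0.03],"spin": 0,"gripper": 139},
    {"translation": [0.022,0.04,-0.03],"spin": 0,"gripper": 139},
    {"translation": [0,0,-0.04],"spin": 0,"gripper": 139},
    {"translation": [0,0,-0.03],"spin": 0,"gripper": 139},
    {"translation": [0,0,0],"spin": 0,"gripper": 139},
    {"translation": [0,0,0],"spin": 0,"gripper": 139}
  ]
}}

```text
time: 22.02
tool_pos: [0.5647, 0.0674, 0.1333]
eef_rot: [2.121, 2.317, 0.001]
ft_force: [0.2, 0.1, 0.3]
finger_gap: 0.0402
```

Call:
{"method": "jog_arm", "body": {
  "rows": [
    {"translation": [-0.001,0,-0.025],"spin": 0,"gripper": 139},
    {"translation": [0,0,-0.016],"spin": 0,"gripper": 139},
    {"translation": [0,0,-0.0085],"spin": 0,"gripper": 139},
    {"translation": [0,0,0],"spin": 0,"gripper": 139},
    {"translation": [-0.0004,0.004,0],"spin": 0,"gripper": 139},
    {"translation": [-0.0003,0.003,0],"spin": 0,"gripper": 139},
    {"translation": [-0.0002,0.002,0],"spin": 0,"gripper": 139},
    {"translation": [-0.0002,0.002,0],"spin": 0,"gripper": 139},
    {"translation": [-0.0002,0.002,0],"spin": 0,"gripper": 139},
    {"translation": [0,0,0],"spin": 0,"gripper": 139}
  ]
}}

```text
time: 23.28
tool_pos: [0.562, 0.0798, 0.0829]
eef_rot: [-2.122, -2.316, 0.0]
ft_force: [0.1, 0.4, -0.5]
finger_gap: 0.0401
```

Call:
{"method": "jog_arm", "body": {
  "rows": [
    {"translation": [-0.0001,0.001,0],"spin": 0,"gripper": 139},
    {"translation": [-0.0001,0.001,0],"spin": 0,"gripper": 139},
    {"translation": [-0.0001,0.001,0],"spin": 0,"gripper": 139},
    {"translation": [0,0,0],"spin": 0,"gripper": 139}
  ]
}}

```text
time: 23.78
tool_pos: [0.5617, 0.0827, 0.0829]
eef_rot: [-2.122, -2.316, 0.0]
ft_force: [0.5, -1.3, 0.8]
finger_gap: 0.0402
```

I'll back off, turn the jaws parallel to the rail again, and give a gentle seating press from the front at the tile's centre.

Call:
{"method": "jog_arm", "body": {
  "rows": [
    {"translation": [0.0005,-0.005,0],"spin": 0,"gripper": 139},
    {"translation": [0.0005,-0.006,0.01],"spin": 0,"gripper": 139},
    {"translation": [0,0,0.04],"spin": 0,"gripper": 139},
    {"translation": [-0.01,0,0.02],"spin": 10,"gripper": 139},
    {"translation": [-0.02,0.01,0],"spin": 10,"gripper": 139},
    {"translation": [-0.02,0.02,0],"spin": 10,"gripper": 139},
    {"translation": [-0.02,0.02,0],"spin": 10,"gripper": 139},
    {"translation": [-0.01,0.02,0],"spin": 10,"gripper": 139},
    {"translation": [0,0.012,0],"spin": 10,"gripper": 139},
    {"translation": [0,0,0],"spin": 10,"gripper": 139}
  ]
}}

```text
time: 25.02
tool_pos: [0.4829, 0.1542, 0.1537]
eef_rot: [0.399, 3.115, 0.001]
ft_force: [0.4, 0.2, -0.5]
finger_gap: 0.0401
```

Call:
{"method": "jog_arm", "body": {
  "rows": [
    {"translation": [0,0,0],"spin": 10,"gripper": 139},
    {"translation": [0,0,0],"spin": 10,"gripper": 139},
    {"translation": [0,0,0],"spin": 0,"gripper": 139},
    {"translation": [0,0,0],"spin": 0,"gripper": 139}
  ]
}}

```text
time: 25.52
tool_pos: [0.4829, 0.1535, 0.1532]
eef_rot: [-0.132, 3.138, 0.0]
ft_force: [-0.2, 0.0, -0.3]
finger_gap: 0.0401
```

Run:
```python
from meas import *
s=get_state();R=Ro.from_rotvec(s["eef_rot"]).as_matrix();print(s["time"],s["tool_pos"],uv(s["tool_pos"]),R[:,1],s["q"].round(2))
c=capture("wrist");cv2.imwrite("pics/w10.png",c[:,:,::-1])
```

```text
25.525 [0.48289217 0.15350947 0.15324358] (np.float64(494.6), np.float64(110.0)) [-8.37211872e-02  9.96489212e-01  1.10960128e-04] [ 0.28  0.35  1.94  0.    0.85 -1.37]
```

View pics/w10.png

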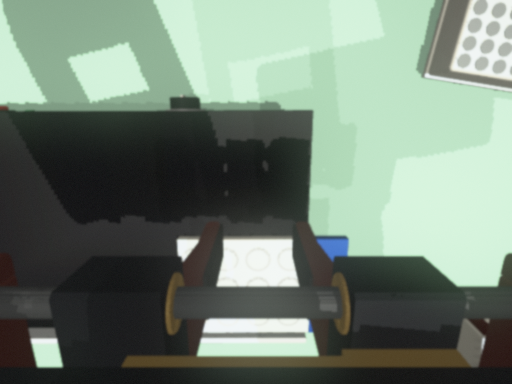

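The wrist view shows the tile's front edge level at row ~237, columns 178 to 348, with the fingers centred on it. I'll lower and press gently.

Call:
{"method": "jog_arm", "body": {
  "rows": [
    {"translation": [0,0,-0.03],"spin": 0.3,"gripper": 139},
    {"translation": [0,0,-0.025],"spin": 0,"gripper": 139},
    {"translation": [0,0,-0.01],"spin": 0,"gripper": 139},
    {"translation": [0,0,-0.0045],"spin": 0,"gripper": 139},
    {"translation": [0,0,0],"spin": 0,"gripper": 139},
    {"translation": [0.005,0.00045,0],"spin": 0,"gripper": 139},
    {"translation": [0.004,0.00036,0],"spin": 0,"gripper": 139},
    {"translation": [0.003,0.00027,0],"spin": 0,"gripper": 139},
    {"translation": [0.002,0.00018,0],"spin": 0,"gripper": 139},
    {"translation": [0,0,0],"spin": 0,"gripper": 139}
  ]
}}

```text
time: 26.82
tool_pos: [0.4968, 0.1549, 0.0834]
eef_rot: [-0.145, 3.138, -0.0]
ft_force: [0.5, 0.4, -0.2]
finger_gap: 0.0399
```

Call:
{"method": "jog_arm", "body": {
  "rows": [
    {"translation": [0.001,0.0001,0],"spin": 0,"gripper": 139},
    {"translation": [0.001,0.0001,0],"spin": 0,"gripper": 139},
    {"translation": [0,0,0],"spin": 0,"gripper": 139}
  ]
}}

```text
time: 27.2
tool_pos: [0.4988, 0.1551, 0.0834]
eef_rot: [-0.145, 3.138, 0.0]
ft_force: [-0.0, 1.5, -0.2]
finger_gap: 0.04
```

Call:
{"method": "jog_arm", "body": {
  "rows": [
    {"translation": [0.001,0.0001,0],"spin": 0,"gripper": 139},
    {"translation": [0,0,0],"spin": 0,"gripper": 139}
  ]
}}

```text
time: 27.45
tool_pos: [0.4998, 0.1552, 0.0834]
eef_rot: [-0.146, 3.138, 0.0]
ft_force: [-0.9, 0.8, 0.0]
finger_gap: 0.0397
```

Call:
{"method": "jog_arm", "body": {
  "rows": [
    {"translation": [0.001,0.0001,0],"spin": 0,"gripper": 139},
    {"translation": [0,0,0],"spin": 0,"gripper": 139}
  ]
}}

```text
time: 27.7
tool_pos: [0.5004, 0.1552, 0.0833]
eef_rot: [0.145, -3.138, 0.0]
ft_force: [-1.7, -0.9, 1.6]
finger_gap: 0.0401
```

Call:
{"method": "jog_arm", "body": {
  "rows": [
    {"translation": [0.001,0.0001,0],"spin": 0,"gripper": 139},
    {"translation": [0.0005,0,0],"spin": 0,"gripper": 139},
    {"translation": [0,0,0],"spin": 0,"gripper": 139}
  ]
}}

```text
time: 28.08
tool_pos: [0.5008, 0.1552, 0.0832]
eef_rot: [0.145, -3.135, 0.001]
ft_force: [-5.6, 0.4, 3.6]
finger_gap: 0.0403
```

Call:
{"method": "jog_arm", "body": {
  "rows": [
    {"translation": [-0.004,-0.0004,0],"spin": 0,"gripper": 139},
    {"translation": [-0.008,-0.0007,0],"spin": 0,"gripper": 139},
    {"translation": [0,0,0.04],"spin": 0,"gripper": 139},
    {"translation": [0,0,0.05],"spin": 0,"gripper": 139},
    {"translation": [-0.02,-0.04,0.05],"spin": 0,"gripper": 139},
    {"translation": [-0.02,-0.05,0.05],"spin": 0,"gripper": 139},
    {"translation": [-0.02,-0.05,0],"spin": 0,"gripper": 139},
    {"translation": [0,-0.05,0],"spin": 0,"gripper": 139},
    {"translation": [0,-0.05,0],"spin": 0,"gripper": 139},
    {"translation": [0,-0.05,0],"spin": 0,"gripper": 139}
  ]
}}

```text
time: 29.32
tool_pos: [0.4343, -0.127, 0.2628]
eef_rot: [-0.146, 3.137, -0.001]
ft_force: [1.1, -0.2, -0.6]
finger_gap: 0.0401
```

Call:
{"method": "jog_arm", "body": {
  "rows": [
    {"translation": [0,-0.05,0],"spin": 0,"gripper": 139},
    {"translation": [0,0,0],"spin": 0,"gripper": 139}
  ]
}}

```text
time: 29.58
tool_pos: [0.4344, -0.1781, 0.2625]
eef_rot: [-0.139, 3.138, -0.001]
ft_force: [-1.3, 0.2, 0.8]
finger_gap: 0.0402
```

```bash
python3 - <<'E'
from meas import *
s=get_state();print(s["time"],s["tool_pos"],uv(s["tool_pos"]))
t=capture("top");a=capture("side")
cv2.imwrite("pics/t11.png",t[:,:,::-1]);cv2.imwrite("pics/s11.png",a[:,:,::-1])
cv2.imwrite("pics/c11.png",np.hstack([cv2.resize(t[120:220,180:330],None,fx=3,fy=3)[:,:,::-1],cv2.resize(a[120:260,220:345],(268,300))[:,:,::-1]]))
E
python3 m9.py 11
```

```text
29.575 [ 0.43438074 -0.17805894  0.26250547] (np.float64(416.8), np.float64(-216.0))
topend [474.  150.3] slope 0.0068 at u=567: 150.9 0.45
tile end [568.2 182.1] slope 0.0033 at u=567: 182.1 0.35
band inner [565.5 153.5] slope 0.0047 at u=567: 153.5 0.28
front edge [523.2  90.7] 0.15
```

View pics/c11.png

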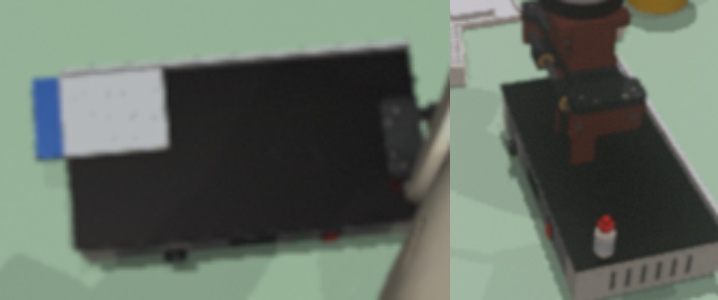

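The top view shows the tile flush along the rail, with the whole blue band past the left end. The end overhangs by about 31.5 mm and the band's inner edge is about 3 mm past the end of the top. The side view shows the red dropper still standing and the arm clear of everything. Handing in.

```bash
python3 -c "
from rig import *
print(hand_in(),get_state()['time'])"
```

```text
the job is handed in; nothing more can be done
the job is handed in; nothing more can be done
```

The tile is back against the rear rail with its whole blue band past the left end of the top, and I handed the job in at about 30 s of the 48 s allowed. `hand_in()` gives no verdict, so the result rests on my last measurements.

I pushed the tile back with the open fingertips until the force rose to about 8 N. I then slid it left along the rail by its right end, and finished with a 5.6 N press from the front.

**Last checks:**
- **Overhang:** from the top camera, the tile's end sticks out about 31.5 mm. The band's inner edge is about 3 mm past the end of the top. Those two readings put the true overhang at 31.5 to 33 mm.
- **Flush with the rail:** the tile's front edge is within about 0.2° of parallel to it. The final press stopped at the same depth as the first seating on the rail, to within a fraction of a millimetre.
- **Other objects:** the red dropper is still standing, and the arm stayed clear of everything else.

**Disagreements:** the end of the top measured between 150.2 and 152.1 mm depending on the view, so I aimed for 32 mm rather than exactly 30. The rail contact came 1 to 5 mm further back than the cameras suggested, so I trusted the contact force there.

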